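# Open the churro press for filling

### The arm

A 6-joint arm with a two-finger parallel gripper is mounted at the origin on a cart in front of the work surface, level with it; the furniture and walls round the work are solid. World frame = base frame: x ahead of the robot, y to its left, z up, the work surface at z = 0. Lengths are in mm, angles in rad, forces in N, time in s.
With the tool pointing down it reaches from about 275 to 825 mm from the base axis. Payload 5.2 kg.
Tool frame: the origin (TCP) lies at the very end of the fingers, on their centre line; the grasp point (between the pads) lies 19 mm behind it; z points along the fingers, y is the line along which they close (so a half turn about z gives the same grasp; the last joint's range is limited). The gripper opens to 93 mm and grips with 3 to 60 N. Pads are 15 mm wide; open, the fingers measure 128 mm over their backs; the gripper's body (75 mm by 188 mm) begins 65 mm behind the grasp point.
Start: joints at [-1.467, 0.259, 1.535, -0, 1.348, -0.203], TCP at [166.126, -524.316, 218.653] pointing down, gripper open.
Joint ranges: [-3.14, 3.14], [-0.91, 2.08], [0.19, 2.58], [-1.22, 4.36], [0.22, 2.71], [-3.12, 3.12]. Speed limits (rad/s): [2.57, 2.57, 3.14, 3.14, 3.14, 3.14].

### API

Orientations are given as [roll, pitch, yaw] about the fixed x, y, z axes, in that order (R = Rz(yaw) Ry(pitch) Rx(roll)).
In Python, from bench import robot gives the robot as it stands. The module is installed in compiled form; this text tells all that it offers. Calls block until the motion is done:
- robot.move_ptp(position, orientation): joint-space move of the TCP to a pose.
- robot.move_linear(position, ori=None, speed=150, f_stop=None): straight line of the TCP; ori=None keeps the orientation; speed is the mean speed in mm/s. With f_stop (N) it stops when the force on the tool has changed by that much, and returns True; else False.
- robot.move_j(angles): joint-space move.
- robot.move_gripper(opening): opening from 0.0 (shut) to 1.0 (fully open); the grip force is fixed at half the most; returns when the fingers have stopped.
- robot.sleep(seconds).
- robot.inverse_kinematics(position, orientation): joint angles nearest the present ones, or None.
- robot.get_image(name): name is "scene" or "top" or "wrist"; returns a dict with "img" (480x640x3 uint8, blue, green, red), "fovy" (degrees; the focal length in pixels is half the picture's height over the tangent of half this angle, whatever the lens; pixels are square), "cx", "cy" (the principal point, pixels), "eye" and "orientation" of the camera in the world. Camera axes: x right, y down, z forward; pixel columns grow to the right and rows downward; lengths in mm; the calibration is good to about 2 mm. A picture is of the moment at which its call begins. There is no depth.
A pose or a line that the arm cannot do raises robot.MotionError and nothing moves.
- robot.hand_in(): hands the job in; it is judged then, once.
Readings, each from a call of its own:
- robot.current_t(): time.
- robot.current_qpos(): joint angles.
- robot.current_joint_vel(): joint speeds.
- robot.current_joint_efforts(): joint torques, N m.
- robot.current_tcp_pos(): TCP position.
- robot.current_eef_rot(): TCP orientation.
- robot.current_contact_force(): force on the tool from outside, world axes, zero at the start.
- robot.current_ft_torque(): the same for the moment, N m.
- robot.current_gripper_width(): opening from 0.0 (shut) to 1.0 (fully open).
- robot.current_finger_force(): force on a finger pad.
Only numpy, scipy, OpenCV 4.12 (cv2) and the standard library are available. Lean on these libraries where they do the work, as an engineer would, in place of code of your own. Each camera call takes 0.05 s, during which the arm holds its last target. There are 200 camera calls.

### The job

Get the hand-cranked churro press ready for filling. Turn the crank clockwise by its grip, at a steady pace, until the piston has come all the way up out of the barrel and the crank stops; only then lift the locking bar beside the barrel well up out of its fork, and tip the barrel over to the left as far as it goes. Leave the press standing open like that, bar up, and do not disturb the bowl and the two jars beside it.

Things in the scene. Friction and masses are not known exactly. Their poses are not given: they have to be found in the camera images.
- press: Steel churro press (hand-cranked dough filler), fixed. Base 190 x 180 mm. Origin: underside, below the barrel's axis; x to its back, y left, z up. Gearbox overhead: x -0.03 to 0.09, 74 mm wide, z 0.195 to 0.275; piston rod up to z 0.395. Its 3 round black handles all point forward (-x); reach them from the front leaning 25-40 degrees; gearbox and crank hub block a hand from straight above.
- crank (a joint): Crank angle about a level shaft along the press's x axis at y = 0, z = 0.235 m; grows clockwise seen from the front. 0: grip at the top, piston down. Stop at 18.85: three turns, grip at the top again, piston fully up. Starts between 0 and 4. Piston rises 33 mm a turn. Friction 0.12 N m; stays where it is left.
- grip_mid (a point): Middle of the crank's grip: black roller, 22 mm diameter, 60 mm long, parallel to the shaft, free-spinning on its pin, so a hand can hold it all the way round. In the press's frame: x = -0.0875, y = -0.055 sin(crank), z = 0.235 + 0.055 cos(crank) m. The crank's arm is 32 mm behind this point; the hub (15 mm radius) ends 13 mm behind it.
- bar (a joint): Angle of the locking bar (steel strip along the left of the barrel, its front in a forked post, holding the barrel upright) about its pivot at the column, along the press's y axis at x = 0.079, z = 0.110 m. 0: down in the fork; grows as its front end is lifted, stop at 0.95. Friction 0.22 N m; stays where it is left.
- bar_handle (a point): Middle of the bar's black handle: 18 mm diameter, 64 mm long, pointing forward when the bar is down and turning up with it. In the press's frame: x = 0.079 - 0.172 cos(bar), y = 0.0855, z = 0.110 + 0.172 sin(bar) m.
- barrel (a joint): Angle of the barrel (steel, 84 mm diameter, 100 mm tall, rim at z 0.145) about its trunnions, along the press's x axis at y = 0, z = 0.060 m. 0: upright; grows tipping to the left, stop at 0.8. Blocked while the piston is inside or the bar is down. Friction 0.25 N m (some 6 N at its handle); stays where it is left.
- barrel_handle (a point): Middle of the barrel's black handle: 20 mm diameter, 56 mm long, pointing forward from the barrel's front. In the press's frame: x = -0.080, y = 0.060 sin(barrel), z = 0.060 + 0.060 cos(barrel) m.
- bowl: Steel mixing bowl, 170 mm diameter, 72 mm high, left of the press; bystander. Origin: centre of its underside.
- honey_jar: Glass jar with a green lid, 68 mm wide, 84 mm high, right of the press; bystander. Origin: centre of its underside.
- spread_jar: Glass jar with a green lid, 60 mm wide, 85 mm high, left of the press and farther back; bystander. Origin: centre of its underside.

How it is judged:
By the outcome, as a careful person would: the job done as asked, in the order asked, and still so for the second after the job is handed in, with the robot touching nothing.
It also fails if it takes over 70 s, if anything falls off the work surface, if the arm or the gripper's body presses on something with over 40 N, if the wrist force passes 120 N, or if a joint passes its speed limit or range.

## Working session

There is one attempt and no reset: what is moved stays moved. The work goes in short steps, each a Python script; the robot and the scene stay as the last script left them, time stands still between calls to the robot, and variables do not carry over. Pictures are saved under pics/ and viewed, at most 10 in all, crops included, and the job is handed in when it is done.

```bash
mkdir -p pics
python3 - <<'E'
from bench import robot
import cv2
for n in ("scene","top"):
    d=robot.get_image(n); cv2.imwrite(f"pics/{n}0.png",d["img"])
    print(n,d["fovy"],d["cx"],d["cy"],d["eye"],d["orientation"])
print(robot.current_t(),robot.current_eef_rot())
E
```

```text
scene 47.932843244247486 320.4860402179157 234.03538595850293 [324.64300417 687.38221244 924.06153109] [-2.38349295  0.00827677 -2.62721433]
top 52.048080971872146 318.73870372918896 235.71707439502424 [ 472.71851057    4.7049499  1280.09306066] [-2.96453128  0.06528095 -1.54812443]
0.1 [-3.14003419e+00 -3.02576713e-04  3.06876863e-01]
```

View pics/scene0.png

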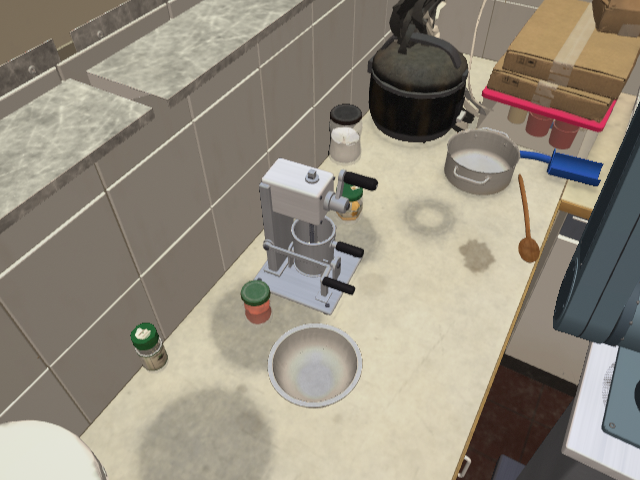

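View pics/top0.png

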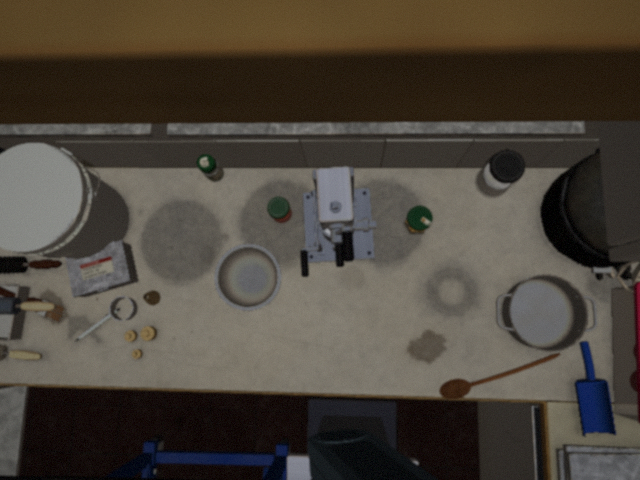

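The press stands at about (335,225) in the top view and (315,240) in the scene view. The bowl is to its left, with one jar behind left and one at right. I'll enlarge both views to pick points.

Run:
```python
import cv2
a=cv2.imread("pics/scene0.png")[150:320,230:400]; b=cv2.imread("pics/top0.png")[155:285,290:390]
cv2.imwrite("pics/sc.png",cv2.resize(a,None,fx=3.5,fy=3.5,interpolation=cv2.INTER_CUBIC))
cv2.imwrite("pics/tc.png",cv2.resize(cv2.convertScaleAbs(b,alpha=1.4),None,fx=4.5,fy=4.5,interpolation=cv2.INTER_CUBIC))
```

```text
(no output)
```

View pics/sc.png

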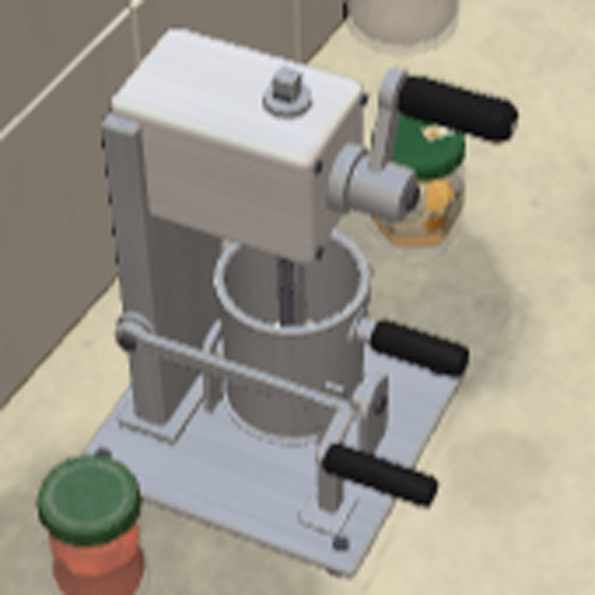

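View pics/tc.png

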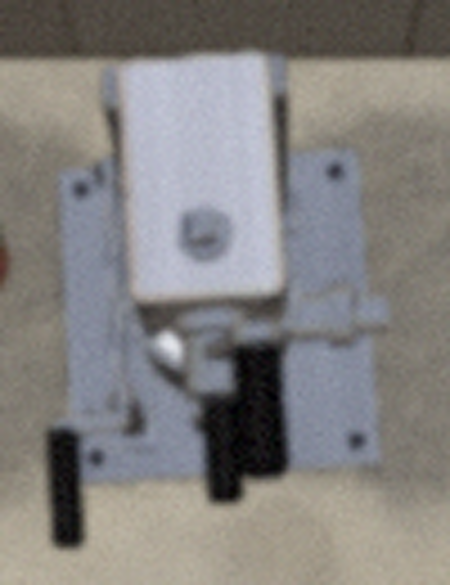

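```bash
cat > h.py <<'E'
import numpy as np
from scipy.spatial.transform import Rotation as R
CAM={"scene":(47.932843244247486,320.486,234.0354,[324.64300417,687.38221244,924.06153109],[-2.38349295,0.00827677,-2.62721433]),
"top":(52.048080971872146,318.7387,235.7171,[472.71851057,4.7049499,1280.09306066],[-2.96453128,0.06528095,-1.54812443])}
def proj(P,c):
    fovy,cx,cy,eye,o=c; f=240/np.tan(np.radians(fovy)/2)
    q=(np.atleast_2d(P)-eye)@R.from_euler('xyz',o).as_matrix()
    return np.c_[cx+f*q[:,0]/q[:,2],cy+f*q[:,1]/q[:,2]]
E
python3 - <<'E'
from h import *
from scipy.optimize import least_squares
s=lambda u,v:((u+.5)/3.5-.5+230,(v+.5)/3.5-.5+150)
t=lambda u,v:((u+.5)/4.5-.5+290,(v+.5)/4.5-.5+155)
hs=[s(457,107),s(420,348),s(381,474)]
ht=[t(262,410),t(224,448),t(65,487)]
ct=[t(60,170),t(358,152),t(380,462),t(82,482)]
def res(p,full=False):
    x,y,yaw,c,xo=p
    M=R.from_euler('z',yaw).as_matrix()
    W=lambda a:np.array(a)@M.T+[x,y,0]
    H=W([[-87.5,-55*np.sin(c),235+55*np.cos(c)],[-80,0,120],[-93,85.5,110]])
    C=W([[xo+95,90,10],[xo+95,-90,10],[xo-95,-90,10],[xo-95,90,10]])
    return np.r_[(proj(H,CAM["scene"])-hs).ravel(),(proj(H,CAM["top"])-ht).ravel(),(proj(C,CAM["top"])-ct).ravel()]
r=least_squares(res,[600,0,0,.4,0],loss='soft_l1')
print(r.x,np.round(r.fun.reshape(-1,2),1))
# jars/bowl rough at heights from top view
def back(u,v,z,c=CAM["top"]):
    f=240/np.tan(np.radians(c[0])/2); d=R.from_euler('xyz',c[4]).as_matrix()@[(u-c[1])/f,(v-c[2])/f,1]
    return np.array(c[3])+d*(z-c[3][2])/d[2]
print(back(248,276,72),back(279,206,85),back(422,216,84))
E
```

```text
[714.2737211   41.45775239 -18.76886677 -75.01239195  15.16547639] [[ 0.4  0.3]
 [-0.2 -0.3]
 [-0.3 -0.3]
 [-0.1  0.3]
 [-0.   0.2]
 [ 0.3 -0.2]
 [-0.8 -0.3]
 [ 0.3 -1.3]
 [ 1.   0.6]
 [-1.9  0.7]]
[583.71713056 262.73652167  72.        ] [760.02374809 189.58507576  85.        ] [ 737.44485357 -165.76823082   84.        ]
```

Top view: grip mid (348,246), barrel handle (339,254), bar handle (304,263). The fit agrees with the scene view to under 0.5 px on the handles: press at (714, 41.5), yaw 0.081, crank about 0.386. I'll check reach for all the waypoints before moving.

```bash
cat >> h.py <<'E'
from bench import robot
PX,PY,YAW=714.27,41.46,0.0807
M=R.from_euler('z',YAW).as_matrix()
def pose(p,lean,spin=0,back=0):
    """press-frame grasp point (mm) -> TCP pos, rpy; back = retreat along tool z"""
    r=R.from_euler('xyz',[np.pi,-np.radians(lean),YAW])*R.from_euler('z',spin)
    z=r.as_matrix()[:,2]
    return M@np.array(p,float)+[PX,PY,0]+(19-back)*z, r.as_euler('xyz')
grip=lambda c,dx=-5:[-87.5+dx,-55*np.sin(c),235+55*np.cos(c)]
bar=lambda b,e=0:[79-(172+e)*np.cos(b),85.5,110+(172+e)*np.sin(b)]
bh=lambda a:[-82,60*np.sin(a),60+60*np.cos(a)]
E
python3 - <<'E'
from h import *
def t(n,*a):
    q=robot.inverse_kinematics(*pose(*a)); print(n,None if q is None else np.round(q,2))
for L in (30,36):
  t("pre",grip(.386),L,0,110)
  for k in range(4): t("c%d"%k,grip(k*np.pi/2),L)
t("bar0",bar(0),38);t("bar.45",bar(.45),38);t("bar.45b",bar(.45),38,0,100)
for s in (np.pi/2,-np.pi/2):
  for b in (.4,.6,.8,.95): t(f"e{s:.1f} {b}",bar(b,12),90-np.degrees(b),s); t("  back",bar(b,12),90-np.degrees(b),s,80)
for a in (0,.4,.8): t("bh",bh(a),36)
E
```

```text
pre [-0.3  -0.08  1.68  0.21  1.06  1.13]
c0 [-0.2   0.07  1.75  0.19  0.82  1.19]
c1 [-0.32  0.13  1.83  0.3   0.72  0.99]
c2 [-0.2   0.18  1.91  0.27  0.56  1.09]
c3 [-0.08  0.12  1.83  0.13  0.67  1.33]
pre [-0.34 -0.15  1.8   0.3   0.93  1.04]
c0 [-0.23  0.03  1.85  0.29  0.68  1.1 ]
c1 [-0.35  0.1   1.92  0.46  0.59  0.83]
c2 [-0.23  0.16  2.01  0.46  0.41  0.89]
c3 [-0.09  0.09  1.93  0.21  0.51  1.25]
bar0 None
bar.45 [-0.02  0.18  1.98  0.19  0.32  1.31]
bar.45b [-0.04 -0.03  1.99  0.14  0.52  1.36]
e1.6 0.4 [-0.06  0.32  2.39  2.95  0.74  0.09]
  back [-0.11  0.12  2.53  2.87  0.69  0.14]
e1.6 0.6 None
  back None
e1.6 0.8 [-0.02  0.14  1.94  0.23  0.3   2.85]
  back [-0.03 -0.04  1.97  0.18  0.45  2.89]
e1.6 0.95 [-0.01  0.19  1.74  0.09  0.6   3.  ]
  back [-0.01  0.05  1.73  0.08  0.74  3.  ]
e-1.6 0.4 [-0.06  0.32  2.39  2.95  0.74 -3.06]
  back [-0.11  0.12  2.53  2.87  0.69 -3.  ]
e-1.6 0.6 None
  back None
e-1.6 0.8 [-0.02  0.14  1.94  0.23  0.3  -0.29]
  back [-0.03 -0.04  1.97  0.18  0.45 -0.25]
e-1.6 0.95 [-0.01  0.19  1.74  0.09  0.6  -0.14]
  back [-0.01  0.05  1.73  0.08  0.74 -0.14]
bh [-0.22  0.27  2.05  0.7   0.27  0.65]
bh [-0.16  0.28  2.05  0.65  0.24  0.74]
bh None
```

```bash
cat > srch.py <<'E'
from h import *
def box(lo,hi,s=8):
    g=[np.linspace(a,b,max(2,int((b-a)/s)+1)) for a,b in zip(lo,hi)]
    return np.stack(np.meshgrid(*g),-1).reshape(-1,3)
bowlp=M.T@np.array([583.7-PX,262.7-PY,0]); jarp=M.T@np.array([760-PX,189.6-PY,0])
a=np.linspace(0,2*np.pi,24)
OBS=np.vstack([box([-117.5,-11,279],[-57.5,11,301]),box([-62,-8,235],[-50,8,295]),box([-74.5,-15,220],[-30,15,250]),
 box([-30,-37,195],[90,37,275]),box([-8,-8,275],[8,8,395]),box([50,-50,0],[95,50,200]),box([-42,-42,20],[42,42,145]),
 box([-108,-10,110],[-42,10,130]),box([-110,-90,0],[110,90,12],15)]+
 [np.c_[bowlp[0]+85*np.cos(a),bowlp[1]+85*np.sin(a),0*a+z] for z in (40,72)]+[np.c_[jarp[0]+32*np.cos(a),jarp[1]+32*np.sin(a),0*a+85]])
def d2box(p,lo,hi):
    return np.linalg.norm(np.maximum(0,np.maximum(lo-p,p-hi)),axis=1).min()
def clear(g,Rp,op=30):
    p=(OBS-g)@Rp; h=op/2
    return min(d2box(p,np.array(l),np.array(u)) for l,u in
      [([-37.5,-94,-190],[37.5,94,-65]),([-12,h,-65],[12,h+18,19]),([-12,-h-18,-65],[12,-h,19]),([-50,-50,-330],[50,50,-190])])
def tool(b,rho,phi):
    """c perpendicular to the handle at angle b, rolled rho; tool z turned phi about c from the handle-perpendicular"""
    h=np.array([-np.cos(b),0,np.sin(b)]); n=np.array([np.sin(b),0,np.cos(b)])
    c=np.cos(rho)*np.array([0,1,0])-np.sin(rho)*n
    u=np.cross(h,c); u=u if u[2]>0 else -u
    z=-(np.cos(phi)*u+np.sin(phi)*h)
    y=-c; x=np.cross(y,z)
    return np.c_[x,y,z]
def ik(g,Rp):
    r=M@Rp; pos=M@g+[PX,PY,0]+19*r[:,2]
    for s in (0,1):
        rr=R.from_matrix(r)*R.from_euler('z',s*np.pi)
        q=robot.inverse_kinematics(pos,rr.as_euler('xyz'))
        if q is not None: return np.array(q),s
    return None
E
python3 - <<'E'
from srch import *
for b in (0,.2,.4,.6,.8,.92):
    out=[]
    for e in (0,12):
      g=np.array(bar(b,e))
      for rd in range(-60,91,10):
        for pd in range(-40,91,10):
            Rp=tool(b,np.radians(rd),np.radians(pd))
            if Rp[2,2]>-.4: continue
            cl=clear(g,Rp)
            if cl<8: continue
            k=ik(g,Rp)
            if k: out.append((round(cl),e,rd,pd,np.round(k[0],1).tolist(),k[1]))
    out.sort(key=lambda o:-o[0])
    print(b,len(out)); [print("  ",o) for o in out[:7]]
E
```

```text
0 89
   (38, 12, 40, 0, [0.4, 0.7, 1.4, -0.7, 1.3, 2.1], 0)
   (37, 0, 40, 10, [0.4, 0.6, 1.6, -0.8, 1.2, 2.2], 0)
   (37, 12, -20, 60, [-0.3, 0.5, 2.4, 2.5, 0.9, -1.0], 0)
   (37, 12, 40, 10, [0.4, 0.6, 1.6, -0.8, 1.1, 2.2], 0)
   (36, 12, -10, 60, [-0.2, 0.4, 2.4, 2.7, 0.8, -1.2], 0)
   (35, 12, -30, 60, [-0.3, 0.5, 2.4, 2.4, 1.0, -0.8], 0)
   (35, 12, -10, 40, [-0.2, 0.3, 2.2, 1.5, 0.3, 0.0], 0)
0.2 118
   (45, 12, 50, 10, [0.4, 0.7, 1.4, -0.8, 1.4, 2.0], 0)
   (43, 12, -20, 50, [-0.2, 0.2, 2.1, 1.2, 0.4, 0.5], 0)
   (43, 12, 50, 20, [0.4, 0.6, 1.6, -0.9, 1.2, 2.1], 0)
   (42, 12, -50, 70, [-0.4, 0.4, 2.4, 2.3, 0.9, -0.4], 0)
   (42, 12, -30, 60, [-0.3, 0.3, 2.3, 1.9, 0.6, -0.2], 0)
   (42, 12, -30, 70, [-0.2, 0.3, 2.4, 2.4, 0.7, -0.7], 0)
   (42, 12, 40, 20, [0.4, 0.5, 1.6, -0.8, 1.2, 2.0], 0)
0.4 112
   (44, 12, -60, 80, [-0.2, 0.3, 2.3, 2.4, 0.6, -0.0], 0)
   (44, 12, 60, 0, [0.4, 0.9, 1.1, -0.9, 1.8, 1.8], 0)
   (44, 12, 80, 70, [0.3, 0.4, 2.2, 4.0, 0.7, 2.7], 0)
   (42, 12, -50, 70, [-0.3, 0.2, 2.2, 1.8, 0.6, 0.3], 0)
   (42, 12, -50, 80, [-0.2, 0.2, 2.3, 2.4, 0.6, -0.2], 0)

[... 606 characters left out ...]
9, 0.2, 0.3, -0.3], 0)
   (33, 0, 90, 80, [0.1, 0.2, 1.9, -0.6, 0.3, 0.7], 0)
   (33, 12, 90, 80, [0.1, 0.2, 1.9, -0.6, 0.4, 0.6], 0)
   (31, 0, 90, 70, [0.2, 0.3, 1.8, -1.0, 0.6, 1.1], 0)
   (31, 12, 80, 90, [-0.0, 0.1, 1.9, 0.2, 0.3, -0.1], 0)
   (31, 12, 90, 70, [0.3, 0.2, 1.9, -1.0, 0.6, 1.1], 0)
0.92 107
   (36, 0, 90, 90, [-0.0, 0.2, 1.8, 0.1, 0.5, -0.2], 0)
   (36, 12, 90, 90, [-0.0, 0.2, 1.8, 0.1, 0.5, -0.2], 0)
   (33, 0, 90, 80, [0.1, 0.2, 1.8, -0.4, 0.6, 0.4], 0)
   (33, 12, 90, 80, [0.1, 0.2, 1.8, -0.4, 0.6, 0.3], 0)
   (31, 0, 90, 70, [0.2, 0.3, 1.7, -0.7, 0.7, 0.7], 0)
   (31, 12, 90, 70, [0.2, 0.3, 1.7, -0.7, 0.7, 0.7], 0)
   (29, 0, 90, 60, [0.3, 0.4, 1.6, -0.9, 0.9, 1.0], 0)
```

Run:
```python
from srch import *
bs=np.linspace(0,.92,8); e=12; res=[]
for r0 in (30,40,50):
 for p0 in (0,10,20):
  for r1 in (40,50,60,70,80,90):
   for p1 in (0,15,30,45,60):
    cl=[clear(np.array(bar(b,e)),tool(b,np.radians(r0+(r1-r0)*b/.92),np.radians(p0+(p1-p0)*b/.92))) for b in bs]
    res.append((min(cl),r0,p0,r1,p1))
res.sort(reverse=True); n=0
for m,r0,p0,r1,p1 in res:
    Q=[ik(np.array(bar(b,e)),tool(b,np.radians(r0+(r1-r0)*b/.92),np.radians(p0+(p1-p0)*b/.92))) for b in bs]
    if any(q is None or q[1] for q in Q): continue
    Q=np.array([q[0] for q in Q])
    print(round(m),r0,p0,r1,p1,"maxstep",np.abs(np.diff(Q,axis=0)).max().round(2),Q[0].round(2),Q[-1].round(2)); n+=1
    if n==8: break
```

```text
24 50 10 90 60 maxstep 0.37 [ 0.45  0.67  1.56 -0.93  1.26  2.33] [ 0.33  0.35  1.65 -0.92  0.89  0.94]
24 50 0 90 60 maxstep 0.38 [ 0.42  0.74  1.4  -0.81  1.44  2.22] [ 0.33  0.35  1.65 -0.92  0.89  0.94]
24 40 20 90 60 maxstep 0.36 [ 0.4   0.53  1.75 -0.98  0.96  2.39] [ 0.33  0.35  1.65 -0.92  0.89  0.94]
24 40 10 90 60 maxstep 0.37 [ 0.39  0.59  1.59 -0.8   1.15  2.23] [ 0.33  0.35  1.65 -0.92  0.89  0.94]
24 40 0 90 60 maxstep 0.38 [ 0.36  0.66  1.43 -0.69  1.34  2.12] [ 0.33  0.35  1.65 -0.92  0.89  0.94]
23 30 20 90 60 maxstep 0.36 [ 0.32  0.45  1.78 -0.82  0.83  2.26] [ 0.33  0.35  1.65 -0.92  0.89  0.94]
23 50 10 90 45 maxstep 0.26 [ 0.45  0.67  1.56 -0.93  1.26  2.33] [ 0.43  0.49  1.53 -1.08  1.17  1.11]
23 50 0 90 30 maxstep 0.2 [ 0.42  0.74  1.4  -0.81  1.44  2.22] [ 0.49  0.66  1.39 -1.17  1.45  1.19]
```

A rigid bar path exists with 24 mm clearance. Now the crank grasp.

Run:
```python
from h import *
import cv2
c=.386; L=30
robot.move_ptp(*pose(grip(c),L,0,110))
robot.move_gripper(.65)
F=lambda:np.round(robot.current_contact_force(),1)
print(robot.current_t(),F())
p,o=pose(grip(c),L)
print(robot.move_linear(p,o,speed=120,f_stop=15),F())
d=robot.get_image("wrist"); cv2.imwrite("pics/w1.png",d["img"])
robot.move_gripper(0)
print(F(),robot.current_gripper_width()*93,robot.current_finger_force(),robot.current_t())
d=robot.get_image("scene"); cv2.imwrite("pics/s1.png",cv2.resize(d["img"][100:320,200:440],None,fx=2.5,fy=2.5))
```

```text
3.25 [-0.4 -0.2  0.1]
False [ 0.3 -0.   0.3]
[-0.1  0.1 -0.5] 21.01197862097294 30.000030398368835 5.075
```

View pics/s1.png

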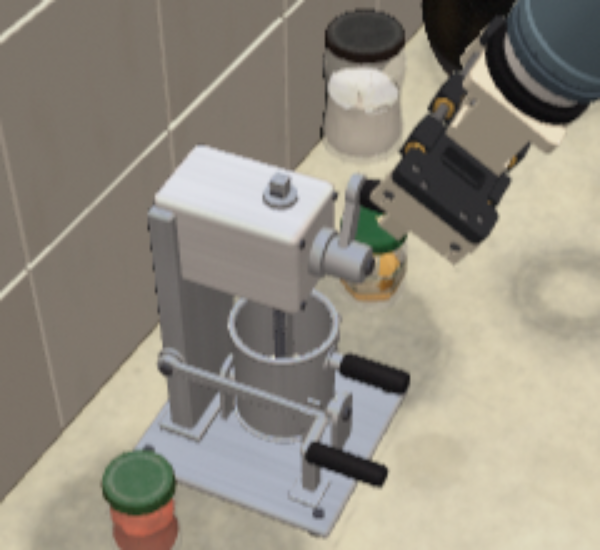

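The roller is held (width 21 mm, force near zero). Cranking now, stopping if the force builds up.

Run:
```python
from h import *
L=30; c=.386; t0=robot.current_t(); end=2*np.pi; mx=0; n=0
for c in np.append(np.arange(c+.26,end,.26),end):
    robot.move_linear(*pose(grip(c),L),speed=75)
    f=robot.current_contact_force(); n+=1; mx=max(mx,np.linalg.norm(f))
    if n%4==0: print(round(c,2),np.round(f,1),round(robot.current_gripper_width()*93,1),round(robot.current_t()-t0,2))
    if np.linalg.norm(f)>30: print("ABORT",c,f); break
print(mx,robot.current_t())
```

```text
1.43 [ 1.3 -1.7 -2.4] 21.3 1.37
2.47 [ 1.   1.2 -3.6] 21.7 2.73
3.51 [-0.9  2.9 -0.8] 21.1 4.1
4.55 [-1.7  2.3  1.1] 21.3 5.47
5.59 [-4.1  1.   4.2] 21.4 6.83
6.5289602362759345 12.925
```

Run:
```python
from h import *
import cv2
L=30; mx=0; end=6*np.pi
for c in np.linspace(2*np.pi,end,49)[1:]:
    robot.move_linear(*pose(grip(c),L),speed=75)
    f=robot.current_contact_force(); mx=max(mx,np.linalg.norm(f))
    if np.linalg.norm(f)>30: print("ABORT",c,f); break
print(c,np.round(f,1),mx,robot.current_t())
print(robot.move_linear(*pose(grip(end+.12),L),speed=40,f_stop=15),np.round(robot.current_contact_force(),1))
tip=M.T@(robot.current_tcp_pos()-np.array([PX,PY,0])); print("y",tip,robot.current_gripper_width()*93)
d=robot.get_image("scene"); cv2.imwrite("pics/s2.png",cv2.resize(d["img"][100:320,200:440],None,fx=2.5,fy=2.5)); print(robot.current_t())
```

```text
18.84955592153876 [-3.9  1.9  3.7] 7.622537775158139 29.325
True [0.2 4.8 3.2]
y [-8.30669748e+01  6.02518241e-02  2.73504668e+02] 20.905920544893526
29.5833
```

View pics/s2.png

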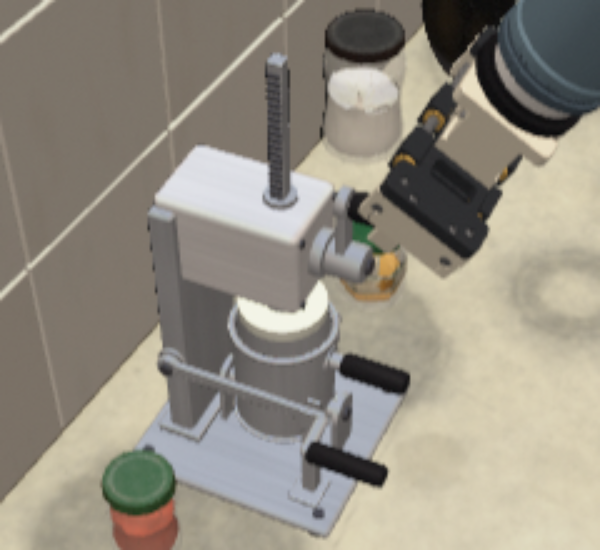

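The rod stands fully up and the piston is above the barrel; the grip is at the top against its stop. One confirming push, then release and go for the bar.

```bash
cat >> srch.py <<'E'
def bpose(b,back=0,r0=40,p0=10,r1=90,p1=60,e=12):
    s=b/.92; Rp=tool(b,np.radians(r0+(r1-r0)*s),np.radians(p0+(p1-p0)*s)); r=M@Rp
    return M@np.array(bar(b,e))+[PX,PY,0]+(19-back)*r[:,2], R.from_matrix(r).as_euler('xyz')
E
python3 - <<'E'
from srch import *
import cv2
F=lambda:np.round(robot.current_contact_force(),1)
end=6*np.pi
print(robot.move_linear(*pose(grip(end+.1),30),speed=25,f_stop=15),F(),(M.T@(robot.current_tcp_pos()-np.array([PX,PY,0])))[1])
robot.move_gripper(.45)
robot.move_linear(*pose(grip(end),30,0,130),speed=250)
robot.move_ptp(*bpose(0,110))
print(F(),robot.current_t())
print(robot.move_linear(*bpose(0),speed=130,f_stop=12),F())
robot.move_gripper(0)
print(F(),robot.current_gripper_width()*93,robot.current_t())
d=robot.get_image("scene"); cv2.imwrite("pics/s3.png",cv2.resize(d["img"][100:340,200:440],None,fx=2.4,fy=2.4))
E
```

```text
True [-1.   2.7  4.2] 0.15417076764504908
[ 0.3 -0.1 -0.1] 32.075
False [ 0.1 -0.3  0.1]
[-0.5  1.   2.1] 17.16373320857036 33.6083
```

View pics/s3.png

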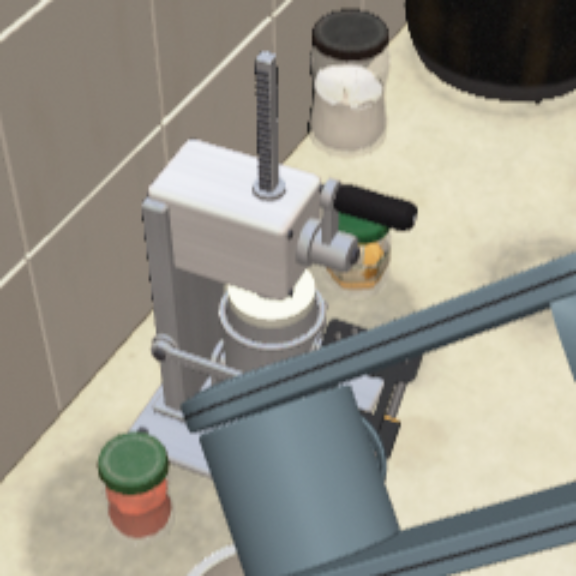

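The bar handle is held (17 mm), and the crank is at its top stop. Lifting the bar.

Run:
```python
from srch import *
import cv2
mx=0
for b in np.linspace(0,.92,13)[1:]:
    robot.move_linear(*bpose(b),speed=60)
    f=robot.current_contact_force(); mx=max(mx,np.linalg.norm(f))
    if np.linalg.norm(f)>30: print("ABORT"); break
print(b,np.round(f,1),mx,robot.current_gripper_width()*93,robot.current_t())
d=robot.get_image("scene"); cv2.imwrite("pics/s4.png",cv2.resize(d["img"][100:340,200:440],None,fx=2.4,fy=2.4))
for dd in (20,40,60,80,110,140,180):
    q=robot.inverse_kinematics(*bpose(.92,dd)); print(dd,q is not None)
for L in (26,28,30,32):
    print(L,[robot.inverse_kinematics(*pose(bh(a),L)) is not None for a in (0,.2,.4,.6,.8,.85)], clearL:=[round(clear(np.array(bh(a)),R.from_euler('xyz',[np.pi,-np.radians(L),0]).as_matrix())) for a in (0,.8)])
```

```text
0.92 [ 3.   3.3 -3. ] 5.541994950479974 16.870784926323022 38.3667
20 True
40 True
60 True
80 True
110 True
140 True
180 True
26 [True, True, True, True, True, True] [0, 0]
28 [True, True, True, True, True, True] [5, 0]
30 [True, True, True, True, True, True] [5, 0]
32 [True, True, True, True, True, True] [5, 0]
```

View pics/s4.png

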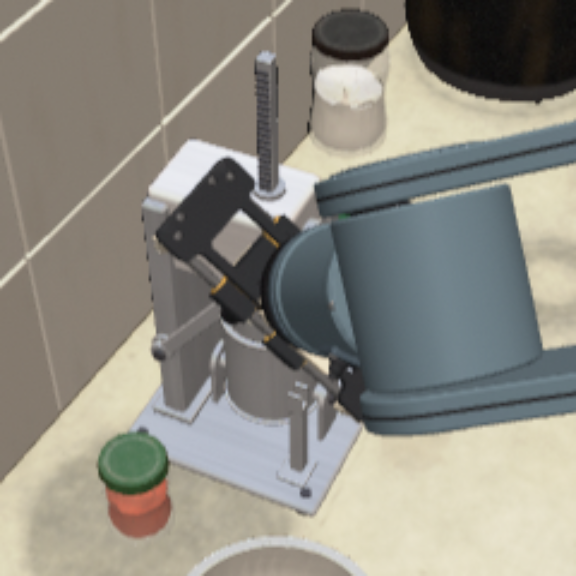

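The bar stands up at about 0.92. Next: release, back off, and push the barrel handle left with closed fingers from its right. I'll check clearance, including the raised bar, first.

Run:
```python
import srch
from srch import *
F=lambda:np.round(robot.current_contact_force(),1)
L=32; Rl=R.from_euler('xyz',[np.pi,-np.radians(L),0]).as_matrix()
barpts=np.vstack([[79-r*np.cos(.92),y,110+r*np.sin(.92)] for r in range(0,208,6) for y in (76,85,95)])
keep=~((OBS[:,0]<-42)&(OBS[:,2]>100)&(OBS[:,2]<140))
srch.OBS=np.vstack([OBS[keep],barpts,box([-85,72,0],[-60,98,125])])
P=lambda a,dy=0:[-84,60*np.sin(a)-27.5+dy,60+60*np.cos(a)]
cl=[round(clear(np.array(P(a,d)),Rl,0)) for a,d in ((0,-10),(0,0),(.4,0),(.8,0),(.9,0))]; print(cl)
print([robot.inverse_kinematics(*pose(P(a,d),L)) is not None for a,d in ((0,-10),(0,0),(.4,0),(.8,0),(.95,0))])
robot.move_gripper(.5)
robot.move_linear(*bpose(.92,130),speed=200)
print(F(),robot.current_t())
if min(cl)>6:
    robot.move_ptp(*pose([-190,-38,240],L))
    robot.move_gripper(0)
    robot.move_linear(*pose(P(0,-10),L,0,70),speed=250)
    print(robot.move_linear(*pose(P(0,-10),L),speed=120,f_stop=12),F(),robot.current_t())
```

```text
[18, 18, 21, 22, 22]
[True, True, True, True, True]
[-0.6 -0.9  0.7] 39.9
False [ 0.1 -0.2 -1. ] 43.1417
```

Run:
```python
from h import *
import cv2
L=32
P=lambda a,dy=0:[-84,60*np.sin(a)-27.5+dy,60+60*np.cos(a)]
robot.move_linear(*pose(P(0),L),speed=40)
for a in np.linspace(0,.72,7)[1:]:
    robot.move_linear(*pose(P(a),L),speed=50); f=robot.current_contact_force()
    print(round(a,2),np.round(f,1))
    if np.linalg.norm(f)>30: print("ABORT"); break
else:
    p=P(.8); p[1]+=14
    print(robot.move_linear(*pose(p,L),speed=25,f_stop=18),np.round(robot.current_contact_force(),1))
    print((M.T@(robot.current_tcp_pos()-np.array([PX,PY,0])))[1]+27.5,robot.current_t())
d=robot.get_image("scene"); cv2.imwrite("pics/s5.png",cv2.resize(d["img"][100:340,200:440],None,fx=2.4,fy=2.4))
```

```text
0.12 [ 0.9 -2.8  2.1]
0.24 [ 1.9 -4.1  1.5]
0.36 [ 2.3 -2.5  2. ]
0.48 [ 2.5 -2.   1.4]
0.6 [ 2.4 -2.3 -1.1]
0.72 [ 1.5 -3.  -0.1]
True [-2.  -4.7  2.1]
45.314328210419276 45.7417
```

View pics/s5.png

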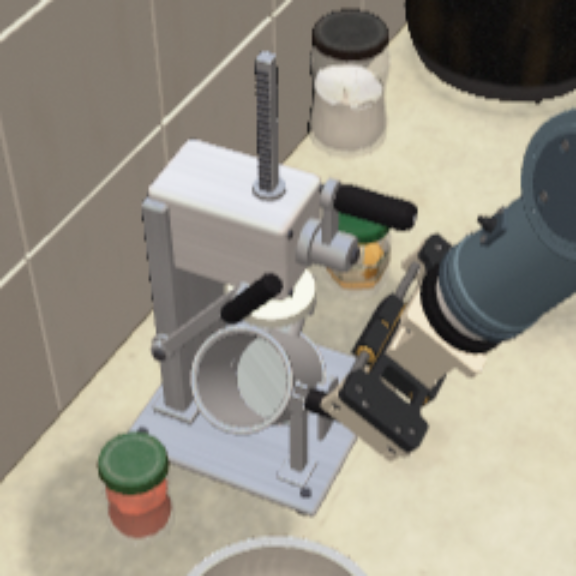

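The barrel lies tipped against its stop with the bar up. One confirming push, then retreat.

Run:
```python
from h import *
import cv2
L=32
y0=lambda:(M.T@(robot.current_tcp_pos()-np.array([PX,PY,0])))[1]
P=lambda a,dy=0:[-84,60*np.sin(a)-27.5+dy,60+60*np.cos(a)]
print(robot.move_linear(*pose(P(.8,14),L),speed=20,f_stop=18),y0()+27.5)
robot.move_linear(*pose(P(.8,-8),L),speed=60)
robot.move_linear(*pose(P(.8,-8),L,0,150),speed=150)
print(robot.current_t(),np.round(robot.current_contact_force(),1))
d=robot.get_image("scene"); cv2.imwrite("pics/s6.png",cv2.resize(d["img"][100:400,200:440],None,fx=2,fy=2))
```

```text
True 45.221298651381304
47.5583 [ 0.3 -0.5  0.1]
```

View pics/s6.png

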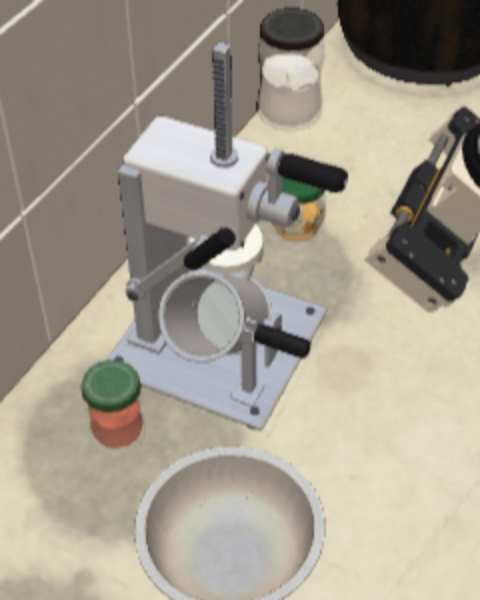

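The picture shows the crank at the top, rod up, bar up, barrel tipped left, bowl and jars undisturbed, and the hand clear.

```bash
python3 -c "
from bench import robot
print(robot.hand_in())"
```

```text
the job is handed in; nothing more can be done
None
```

The press is handed in ready for filling at about 48 s on the clock: crank turned to its stop with the piston up, then the bar lifted to about 0.92, then the barrel tipped left to its stop, and the bowl and jars left alone.

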